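# Push a carton home down a roller-shelf lane

## Task

On the bench-top roller shelf, push the blue-banded carton from the loading shelf into the one empty roller lane, fully home against the back stop and straight in its lane. Only push it with the fingers, never lift or tip it, and let neither the carton nor the hand touch the red guide rails, so that the print is not scuffed. Leave the stocked lanes and the loose things on the bench where they are.

Things in the scene. Friction and masses are not known exactly. Their poses are not given: they have to be found in the camera images.
- carton: carton to push: closed cardboard box with a blue band, 110 mm long (its x) by 100 wide (y) by 70 high, flat faces, 0.5 to 0.95 kg; origin at the centre of its underside, z up. Starts on the loading shelf, its x within 0.4 rad of the lanes' x; that +x end goes in first. Ordinary friction on the sheet metal (about 2 to 8 N to push), less on the rollers, where it stops within a few mm when let be
- roller_shelf: fixed roller shelf: origin on the table below the middle lane's mouth, x down the lanes, away from the robot, y left, z up. Deck (loading shelf and rollers) 45 mm above the table. Flat aluminium loading shelf x -190 to 0 mm, y -207 to 207, no raised edges; three lanes x 0 to 170, centred at y -132, 0, 132; black back stop plate across all, face at x 170, top 56 mm above the deck
- empty_lane: the empty roller lane, any of the three: origin at the middle of its mouth at deck height, axes as the shelf's (x down the lane). Free-turning grey rollers, tops 0.5 mm below the deck. 122 mm clear between its rails, so a centred, straight carton has 11 mm each side. Back stop face at x = 170 mm: the carton is home with its origin at x = 115 mm
- empty_lane_rails: the empty lane's two fixed red guide rails, not to be touched: each 4 mm thick, centred at y = -63 and 63 mm, from x = -3 to 170 mm, top 20 mm above the deck; origin and axes as the empty lane's
- carton_lane_rails: the same pair of red guide rails of the lane that holds the green-banded carton; origin at the middle of that lane's mouth, at deck height; not to be touched
- jar_lane_rails: the same pair of red guide rails of the lane that holds the two jars; origin at the middle of that lane's mouth, at deck height; not to be touched
- stock_carton: green-banded carton of the same size (110 x 100 x 70 mm) already home in its lane; origin at the centre of its underside; leave
- jar1: screw jar with steel lid and white label, 50 mm wide, 75 mm high, standing at the end of its lane; origin at the centre of its underside; leave
- jar2: screw jar with steel lid and white label, 50 mm wide, 75 mm high, beside the other; origin at the centre of its underside; leave
- spray_can: orange spray can, 52 mm wide, 150 mm high, standing on the table left of the shelf; origin at the centre of its underside; leave
- tape_roll: yellow roll of tape, 90 mm wide, 25 mm high, lying on the table left of the shelf; origin at the centre of its underside; leave
- screwdriver: screwdriver with red handle, lying on the table right of the shelf; leave
- wrench: steel wrench, lying on the table right of the shelf; leave

How it is judged:
At the end, for the whole second after the job is handed in: The blue-banded carton stands at rest and level on the rollers of the empty lane, its front within 6 mm of the back stop, between the rails, and straight within 5 degrees (x of carton in the frame of empty_lane between 0.109 and 0.119 m and y of carton in the frame of empty_lane between -0.011 and 0.011 m and angle between the x axis of carton and the x axis of empty_lane, either way round below 0.09 rad and z of carton in the frame of empty_lane between -0.004 and 0.004 m and angle between carton's own z axis and vertical below 0.05 rad and linear speed of carton below 0.01 m/s); the robot touches nothing.
It fails at once if the carton touches a red guide rail (contact force between carton and empty_lane_rails above 0.3 N or contact force between carton and carton_lane_rails above 0.3 N or contact force between carton and jar_lane_rails above 0.3 N).
It fails at once if the hand or arm touches a red guide rail (contact force between any of the fingers, the arm and empty_lane_rails above 0.3 N or contact force between any of the fingers, the arm and carton_lane_rails above 0.3 N or contact force between any of the fingers, the arm and jar_lane_rails above 0.3 N).
It fails at once if the carton is lifted (12 mm) or tipped (about 10 degrees) (z of carton in the frame of empty_lane above 0.012 m or angle between carton's own z axis and vertical above 0.17 rad).
It fails at once if the carton falls off the loading shelf (z of carton in the frame of empty_lane below -0.012 m).
It fails at once if a stocked carton, a jar or a loose thing on the bench is moved more than 15 mm or knocked over (distance of any of stock_carton, jar1, jar2, spray_can, tape_roll, screwdriver, wrench from where it was at the start of the episode above 0.015 m or angle between any of jar1, jar2, spray_can's own z axis and vertical above 0.3 rad).
It also fails if it takes over 64 s, if anything falls off the work surface, if the arm or the gripper's body presses on something with over 40 N, if the wrist force passes 120 N, or if a joint passes its speed limit or range.

## Robot

A 7-joint arm with a two-finger parallel gripper is mounted at the origin on the work surface. World frame = base frame: x ahead of the robot, y to its left, z up, the work surface at z = 0. Lengths are in m, angles in rad, forces in N, time in s.
With the tool pointing down it reaches from about 0.35 to 0.9 m from the base axis. Payload 8.1 kg.
Tool frame: the origin (TCP) lies at the very end of the fingers, on their centre line; the grasp point (between the pads) lies 19 mm behind it (grip_depth is the y of the grasp point in the tool frame, in m); y points along the fingers, x is the direction in which the jaws open and shut, and the axes are right-handed (so a half turn about y gives the same grasp; the last joint's range is limited). The gripper opens to 92 mm and grips with 3 to 60 N. Pads are 19 mm wide; open, the fingers measure 130 mm over their backs; the gripper's body (75 mm by 190 mm) begins 47 mm behind the grasp point.
Start: joints at [1.064, 0.434, 0.025, 1.573, -0.012, 1.134, -0.075], TCP at [0.246, -0.575, 0.227] pointing down, gripper open.
Joint ranges: [-2.62, 2.62], [-0.44, 2.09], [-1.27, 1.32], [0.08, 2.57], [-1.32, 4.46], [0.12, 2], [-2.74, 2.74]. Speed limits (rad/s): [2.22, 2.22, 3.01, 3.01, 3.14, 3.14, 3.14].

## Interface

Orientations are given as [roll, pitch, yaw] about the fixed x, y, z axes, in that order (R = Rz(yaw) Ry(pitch) Rx(roll)).
In Python, from cell import * gives the robot as it stands.
- The arm moves only by the shell command python3 -m pendant 'ROWS' [FORCE]. ROWS is JSON, a list of rows, each a list of 7 numbers: the turn, a rotation vector about the tool's x, y, z in degrees, then the shift along the tool's x, y, z in cm, then the closure in counts, from 0 (fully open) to 255 (shut). A call has 1 to 12 rows; each row shifts and turns the commanded pose from where the row before left it, along the tool's axes as they then stand; what a row does not reach is not made up. A row lasts 1/8 s, in which the tool goes at most 62.5 mm and 10.7 degrees, less where a joint would pass 70% of its speed; a pose out of reach is approached as far as the arm can. A call is refused whole if a number of a shift passes 6.25 or a number of a turn 10.7, either way. A call with a gripper value outside its range is refused whole. The fingers move at their own pace and stop on an object; FORCE is the grip in N (left out, the last holds). Time passes only in rows, so rows that do not move let the fingers close. It gives the time, the measured TCP pose, the force and the opening at its end, in the units of the state.
- get_obs(): the state, without advancing time (a new reading comes with each control period).
- get_image(name): name is "side" or "top"; returns the picture (420x560x3 uint8, blue, green, red); there is no depth.
- get_calibration(name): a dict with "fx", "fy", "cx", "cy" (pixels), "k1" (the pictures are not rectified: a ray, as slopes to the right and down, at radius r is drawn at 1 + k1 r^2 times it, then the intrinsics apply), "R" (3x3) and "t" (3): a world point X has camera coordinates R X + t. Camera axes: x right, y down, z forward; pixel columns grow to the right and rows downward; lengths in m; the calibration is good to about 2 mm. A picture is of the moment at which its call begins. get_calibration takes no time and is no camera call.
- finish_job(): hands the job in, once; it reports no verdict.
The state is a dict: "time_s": time; "joint_positions": joint angles; "qd": joint speeds; "tau": joint torques, N m; "tcp_pos": TCP position; "orientation": TCP orientation; "contact_force": force on the tool from outside, world axes, zero at the start; "wrist_torque": the same for the moment, N m; "opening": finger opening in m.
Only numpy, scipy, OpenCV 4.12 (cv2) and the standard library are available. Lean on these libraries where they do the work, as an engineer would, in place of code of your own. Each camera call takes 0.05 s, during which the arm holds its last target. There are 200 camera calls.

## Working session

There is one attempt and no reset: what is moved stays moved. The work goes in short steps, Python scripts to look and compute and a shell command to move; the robot and the scene stay as the last step left them, time stands still between calls to the robot, and variables do not carry over. Pictures are saved under pics/ and viewed, about 8 in all and at most 12, crops included, and the job is handed in when it is done.

```bash
mkdir -p pics; ls; python3 - <<'E'
from cell import *
import cv2
o=get_obs();print(o)
for n in("side","top"):
    cv2.imwrite(f"pics/{n}0.png",get_image(n));print(n,get_calibration(n))
E
```

```text
pics
{'time_s': 0.0, 'joint_positions': array([ 1.06440923,  0.43526295,  0.02496212,  1.57410145, -0.01160013,
        1.13400373, -0.07510451]), 'qd': array([-1.47828988e-03,  8.83774770e-04, -6.12446431e-04, -1.49412537e-03,
        9.08765001e-04,  2.02344315e-05, -6.71091853e-04]), 'tau': array([ 6.83903163e-04, -6.67859387e+01,  9.85240303e-01, -3.14464688e+01,
       -6.05826778e-02,  4.30481276e-02,  1.18396879e-04]), 'tcp_pos': array([ 0.24531311, -0.57427979,  0.22591834]), 'orientation': array([-1.57093998,  0.0016242 , -1.16707392]), 'contact_force': array([ 0.08398229, -0.93853271, -0.65206636]), 'wrist_torque': array([ 0.03850628,  0.05972783, -0.01799431]), 'opening': 0.09188792163077396}
side {'fx': 389.7545966520466, 'fy': 389.7545966520466, 'cx': 272.9570939418029, 'cy': 205.02953255362297, 'k1': -0.03843006256610878, 'R': array([[-0.98773552, -0.15552471,  0.01380609],
       [-0.1194051 ,  0.69543743, -0.70859665],
       [ 0.10060302, -0.70155459, -0.70547869]]), 't': array([0.5708237 , 0.12112558, 0.90014841])}
top {'fx': 439.1399150766157, 'fy': 439.1399150766157, 'cx': 275.12716080151483, 'cy': 203.41941702732674, 'k1': -0.09975359551276239, 'R': array([[ 0.02002066, -0.99937618,  0.0290934 ],
       [-0.98873119, -0.02410858, -0.1477478 ],
       [ 0.14835703, -0.02580754, -0.98859707]]), 't': array([-0.04006132,  0.59904908,  1.04762029])}
```

View pics/top0.png

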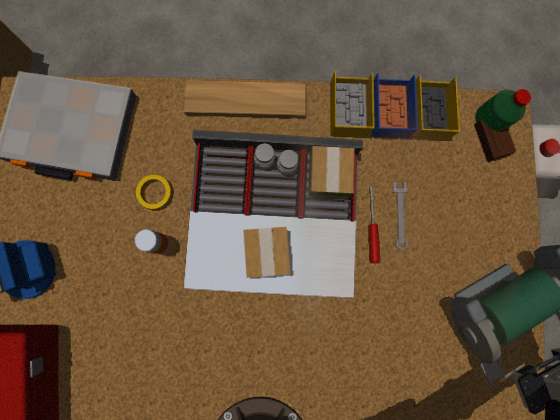

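View pics/side0.png

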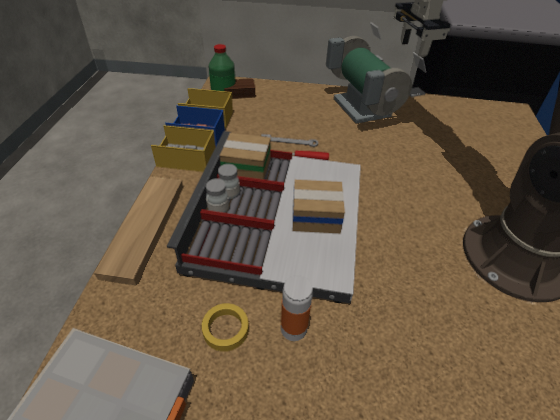

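The pictures show the empty lane on the left (top view, columns 197-248). The carton is on the shelf near (267,252), slightly turned. Next I measure the shelf and the carton.

```bash
cat > h.py <<'E'
from cell import *
import cv2, numpy as np
def w2p(n,X):
    c=get_calibration(n);K=np.array([[c['fx'],0,c['cx']],[0,c['fy'],c['cy']],[0,0,1]])
    return cv2.projectPoints(np.float64(X).reshape(-1,1,3),cv2.Rodrigues(np.array(c['R']))[0],np.float64(c['t']),K,np.float64([c['k1'],0,0,0]))[0][:,0]
def p2w(n,px,z):
    c=get_calibration(n);K=np.array([[c['fx'],0,c['cx']],[0,c['fy'],c['cy']],[0,0,1]])
    u=cv2.undistortPoints(np.float64(px).reshape(-1,1,2),K,np.float64([c['k1'],0,0,0]))[:,0]
    R=np.array(c['R']);C=-R.T@np.array(c['t']);d=np.c_[u,np.ones(len(u))]@R
    return C+d*((z-C[2])/d[:,2])[:,None]
E
python3 - <<'E'
from h import *
im=cv2.imread('pics/top0.png');hsv=cv2.cvtColor(im,cv2.COLOR_BGR2HSV)
c=get_calibration('top');print('cam',-np.array(c['R']).T@c['t'])
m=((hsv[...,1]<45)&(hsv[...,2]>120)).astype(np.uint8)
m[:205]=0;m[305:]=0;m[:,:178]=0;m[:,365:]=0
cs=max(cv2.findContours(m,0,1)[0],key=cv2.contourArea)
hull=cv2.convexHull(cs);q=cv2.approxPolyDP(hull,6,True)[:,0];print('shelf px',q.tolist())
print(p2w('top',q,.045)[:,:2].round(4).tolist())
red=((hsv[...,1]>150)&((hsv[...,0]<6)|(hsv[...,0]>174))&(hsv[...,2]>60)).astype(np.uint8)
red[:130]=0;red[225:]=0;red[:,:185]=0;red[:,365:]=0
for k in cv2.findContours(red,0,1)[0]:
    if cv2.contourArea(k)>15: r=cv2.minAreaRect(k);b=cv2.boxPoints(r);print('rail',r,p2w('top',b,.065)[:,:2].round(3).tolist())
cv2.imwrite('pics/crop1.png',cv2.resize(im[215:290,230:310],None,fx=7,fy=7,interpolation=cv2.INTER_NEAREST))
E
```

```text
cam [0.43767872 0.00144239 1.12534805]
shelf px [[190, 211], [355, 221], [353, 296], [184, 287]]
[[0.5757, 0.1838], [0.5603, -0.227], [0.3758, -0.2216], [0.3896, 0.1901]]
rail ((353.0, 207.0), (26.0, 2.0), 90.0) [[0.625, -0.216], [0.625, -0.221], [0.56, -0.22], [0.56, -0.215]]
rail ((301.8929138183594, 182.49746704101562), (5.14139986038208, 67.12383270263672), 1.3639274835586548) [[0.567, -0.084], [0.736, -0.086], [0.736, -0.099], [0.567, -0.096]]
rail ((248.1332244873047, 179.9127655029297), (5.0535454750061035, 68.18040466308594), 3.6522228717803955) [[0.569, 0.05], [0.74, 0.045], [0.74, 0.032], [0.569, 0.038]]
rail ((195.9411163330078, 176.49501037597656), (1.7901932001113892, 67.26734924316406), 4.844000816345215) [[0.576, 0.175], [0.745, 0.169], [0.744, 0.165], [0.576, 0.171]]
```

View pics/crop1.png

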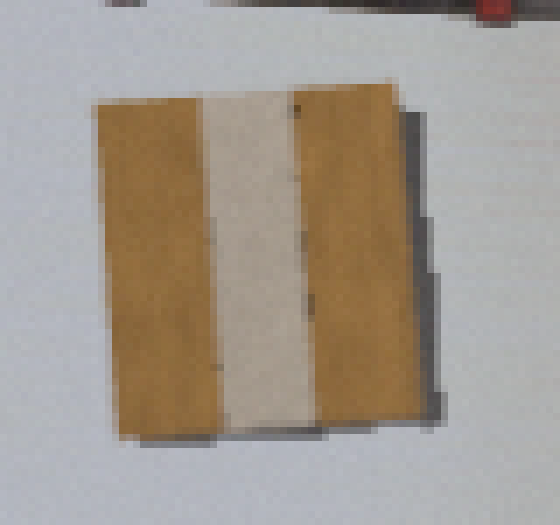

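```bash
cat >> h.py <<'E'
YAW=-0.034;L=np.array([0.5748,0.1099])  # empty lane
A=np.array([[np.cos(YAW),np.sin(YAW)],[-np.sin(YAW),np.cos(YAW)]])
def lane(xy): return (np.atleast_2d(xy)[:,:2]-L)@A.T
def unl(p): return np.atleast_2d(p)@A+L
def fit(n,px):  # carton top corners FL,FR,BR,BL (far left...) -> lane pose
    q=lane(p2w(n,px,.115));e=(q[0]+q[1]-q[2]-q[3])/2;f=(q[0]+q[3]-q[1]-q[2])/2
    print('centre',q.mean(0).round(4),'len',np.linalg.norm(e).round(4),'wid',np.linalg.norm(f).round(4),'yaw',np.arctan2(e[1],e[0]).round(4),np.arctan2(-f[0],f[1]).round(4));return q
def tcp():
    o=get_obs();print('t',round(o['time_s'],2),'tcp lane',lane(o['tcp_pos'])[0].round(4),'z',o['tcp_pos'][2].round(4),'rpy',o['orientation'].round(3),'yaw rel',round(o['orientation'][2]-YAW,4),'F',o['contact_force'].round(1),'open',round(o['opening'],3))
E
python3 - <<'E'
from h import *
px=np.array([[97,104],[393,84],[420,418],[118,438]])/7+[230,215]-.5
q=fit('top',px);print(q.round(4).tolist());tcp()
E
```

```text
centre [-0.0937 -0.1199] len 0.1094 wid 0.0981 yaw 0.1285 0.1222
[[-0.0455, -0.0644], [-0.0334, -0.1615], [-0.142, -0.1758], [-0.1538, -0.0781]]
t 0.1 tcp lane [-0.306 -0.695] z 0.226 rpy [-1.571e+00  1.000e-03 -1.167e+00] yaw rel -1.1331 F [-0.  -0.2 -0. ] open 0.092
```

```bash
python3 -m pendant '[[0,-9.27,0,0,0,0,116],[0,-9.27,0,0,0,0,116],[0,-9.27,0,0,0,0,116],[0,-9.27,0,0,0,0,116],[0,-9.27,0,0,0,0,116],[0,-9.27,0,0,0,0,116],[0,-9.27,0,0,0,0,116],[0,0,0,0,0,0,116],[0,0,0,0,0,0,116]]' 20; python3 -c "from h import *;tcp()"
```

```text
time_s: 1.23
tcp_pos: [0.2454, -0.5747, 0.2265]
orientation: [-1.57, 0.0, -0.038]
contact_force: [-0.2, 0.4, -0.5]
opening: 0.0502
t 1.23 tcp lane [-0.3059 -0.6954] z 0.2265 rpy [-1.57   0.    -0.038] yaw rel -0.0043 F [-0.2  0.4 -0.5] open 0.05
```

```bash
python3 -m pendant '[[0,-0.25,0,2.64,0,5.94,116],[0,0,0,2.64,0,5.94,116],[0,0,0,2.64,0,5.94,116],[0,0,0,2.64,0,5.94,116],[0,0,0,2.64,0,5.94,116],[0,0,0,2.64,0,5.94,116],[0,0,0,2.64,0,5.94,116],[0,0,0,2.64,0,5.94,116],[0,0,0,0,0,0,116],[0,0,0,0,0,0,116]]'; python3 -c "from h import *;tcp()"
```

```text
time_s: 2.48
tcp_pos: [0.4623, -0.1247, 0.2266]
orientation: [-1.571, 0.0, -0.031]
contact_force: [0.5, 0.3, -0.9]
opening: 0.0501
t 2.48 tcp lane [-0.1044 -0.2383] z 0.2266 rpy [-1.571  0.    -0.031] yaw rel 0.0026 F [ 0.5  0.3 -0.9] open 0.05
```

```bash
python3 -m pendant '[[0,0.15,0,0.9,4,0,116],[0,0,0,0,4,0,116],[0,0,0,0,4,0,116],[0,0,0,0,3,0,116],[0,0,0,0,1.35,0,116],[0,0,0,0,0,0,116],[0,0,0,0,0,0,116]]'; python3 - <<'E'
from h import *
tcp();cv2.imwrite('pics/s1.png',get_image('side'))
E
```

```text
time_s: 3.35
tcp_pos: [0.4723, -0.1251, 0.0643]
orientation: [-1.571, -0.002, -0.034]
contact_force: [-0.2, 0.0, 0.2]
opening: 0.0498
t 3.35 tcp lane [-0.0945 -0.2384] z 0.0643 rpy [-1.571 -0.002 -0.034] yaw rel 0.0002 F [-0.2  0.   0.2] open 0.05
```

View pics/s1.png

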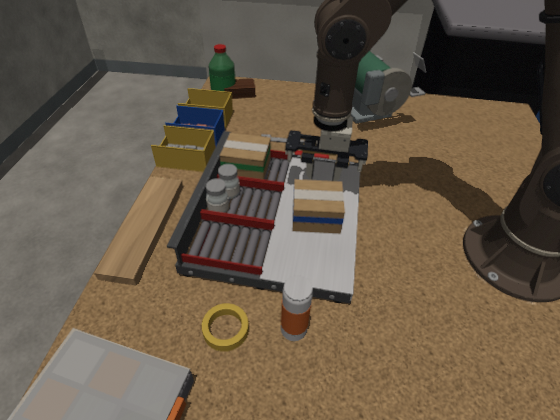

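Side view: the fingers (about 320,172) stand upright to the right of the carton (318,207), clear of everything. Next comes the sideways push.

```bash
python3 -m pendant '[[0,0,0,0,0,1.0,116],[0,0,0,0,0,1.0,116],[0,0,0,0,0,1.0,116],[0,0,0,0,0,1.0,116],[0,0,0,0,0,0.8,116],[0,0,0,0,0,0.8,116],[0,0,0,0,0,0.8,116],[0,0,0,0,0,0.8,116],[0,0,0,0,0,0.8,116],[0,0,0,0,0,0.8,116],[0,0,0,0,0,0.8,116],[0,0,0,0,0,0.8,116]]'; python3 -c "from h import *;tcp()"
python3 -m pendant '[[0,0,0,0,0,0.8,116],[0,0,0,0,0,0.8,116],[0,0,0,0,0,0.8,116],[0,0,0,0,0,0.8,116],[0,0,0,0,0,0.8,116],[0,0,0,0,0,0.8,116],[0,0,0,0,0,0.8,116],[0,0,0,0,0,0,116]]'; python3 - <<'E'
from h import *
tcp();cv2.imwrite('pics/t2.png',get_image('top')[200:305,170:310]);cv2.imwrite('pics/t2.png',cv2.resize(cv2.imread('pics/t2.png'),None,fx=5,fy=5,interpolation=0))
E
```

```text
time_s: 4.9
tcp_pos: [0.4749, -0.02, 0.0631]
orientation: [-1.571, 0.0, -0.033]
contact_force: [0.0, -2.9, -2.7]
opening: 0.05
t 4.9 tcp lane [-0.0954 -0.1333] z 0.0631 rpy [-1.571  0.    -0.033] yaw rel 0.0013 F [ 0.  -2.9 -2.7] open 0.05
time_s: 5.9
tcp_pos: [0.4771, 0.0366, 0.0634]
orientation: [-1.57, -0.001, -0.031]
contact_force: [-0.8, 0.6, 1.1]
opening: 0.05
t 5.9 tcp lane [-0.0951 -0.0766] z 0.0634 rpy [-1.57e+00 -1.00e-03 -3.10e-02] yaw rel 0.0026 F [-0.8  0.6  1.1] open 0.05
```

View pics/t2.png

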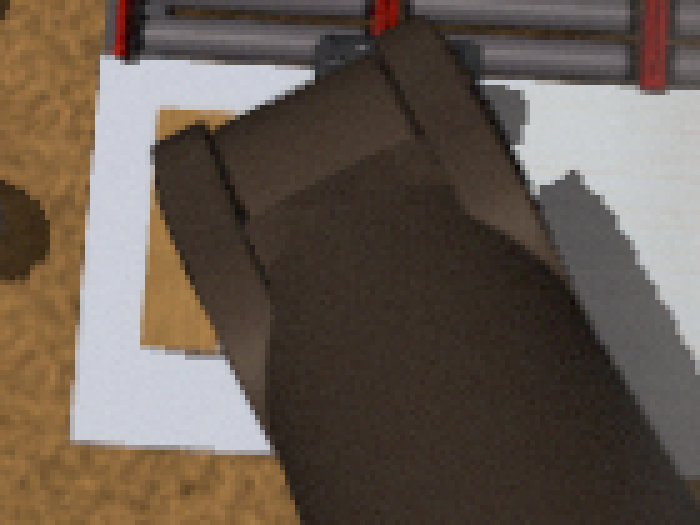

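Top crop: the arm hides most of the carton, but its left edge is visible from (160,108) to (141,346).

```bash
python3 - <<'E'
from h import *
q=lane(p2w('top',np.array([[160,108],[141,346]])/5+[170,200]-.5,.115));d=q[0]-q[1]
print(q.round(4),np.hypot(*d),np.arctan2(d[1],d[0]),'centre y',q[:,1].mean()-.05)
E
```

```text
[[-0.0321  0.0333]
 [-0.1413  0.0337]] 0.1092348437197623 -0.003808319860121527 centre y -0.01650274116407316
```

```bash
python3 -m pendant '[[0,0.15,0,0,0,0.5,116],[0,0,0,0,0,0.5,116],[0,0,0,0,0,0.4,116],[0,0,0,0,0,0.25,116],[0,0,0,0,0,0,116],[0,0,0,0,0,0,116]]'; python3 -c "from h import *;tcp()"; python3 -m pendant '[[0,0,0,0,0,-1,116],[0,0,0,0,0,-4,116],[0,0,0,0,0,-4,116],[0,0,0,0,-3,-3,116],[0,0,0,0,-5,0,116],[0,0,0,0,-5,0,116],[0,0,0,0,0,-6,116],[0,0,0,0,0,-6,116],[0,0,0,0,0,-5,116],[0,0,0,0,0,0,116]]';python3 - <<'E'
from h import *
tcp();cv2.imwrite('pics/t3.png',cv2.resize(get_image('top')[200:305,170:310],None,fx=5,fy=5,interpolation=0))
E
```

```text
time_s: 6.7
tcp_pos: [0.4776, 0.0517, 0.0633]
orientation: [-1.571, -0.0, -0.036]
contact_force: [-0.5, -3.7, 2.9]
opening: 0.05
t 6.7 tcp lane [-0.0952 -0.0615] z 0.0633 rpy [-1.571 -0.    -0.036] yaw rel -0.0018 F [-0.5 -3.7  2.9] open 0.05
time_s: 7.95
tcp_pos: [0.4658, -0.2427, 0.1927]
orientation: [-1.572, 0.0, -0.042]
contact_force: [0.3, 1.6, 0.8]
opening: 0.0502
t 7.95 tcp lane [-0.0969 -0.3561] z 0.1927 rpy [-1.572  0.    -0.042] yaw rel -0.0081 F [0.3 1.6 0.8] open 0.05
```

View pics/t3.png

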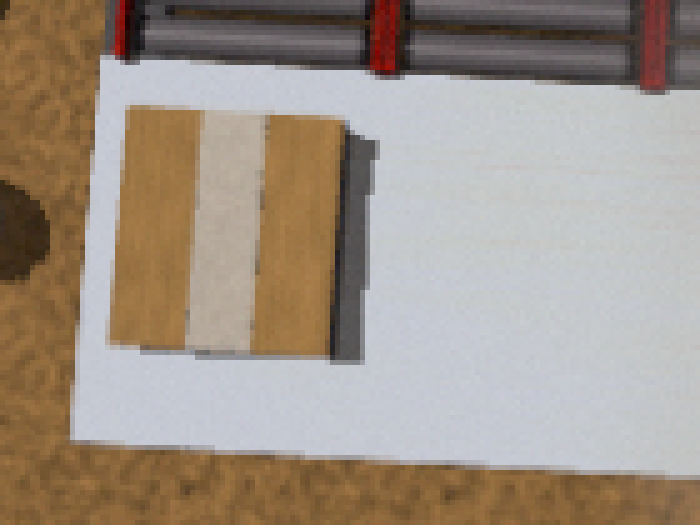

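```bash
python3 - <<'E'
from h import *
f=lambda a:np.array(a)/5+[170,200]-.5
q=fit('top',f([[127,106],[344,121],[331,356],[108,346]]));print(q.round(4).tolist())
print('rails near end: left, mid pair',lane(p2w('top',f([[122,56],[386,73]]),.065)).round(4))
E
```

```text
centre [-0.087  -0.0019] len 0.1089 wid 0.1011 yaw 0.0042 0.0014
[[-0.032, 0.0486], [-0.0331, -0.0519], [-0.1408, -0.053], [-0.1422, 0.0487]]
rails near end: left, mid pair [[-0.0028  0.061 ]
 [-0.0036 -0.0677]]
```

```bash
python3 -m pendant '[[0,-10.05,0,0,0,0,116],[0,-10.05,0,0,0,0,116],[0,-10.05,0,0,0,0,116],[0,-10.05,0,0,0,0,116],[0,-10.05,0,0,0,0,116],[0,-10.05,0,0,0,0,116],[0,-10.05,0,0,0,0,116],[0,-10.05,0,0,0,0,116],[0,-10.05,0,0,0,0,116],[0,0,0,0,0,0,116],[0,0,0,0,0,0,116]]'; python3 -c "from h import *;tcp()"; python3 -m pendant '[[0,0,0,4.4,0,2,116],[0,0,0,4.4,0,2,116],[0,0,0,4.4,0,2,116],[0,0,0,4.4,0,2,116],[0,0,0,4.4,0,0,116],[0,0,0,4.4,0,0,116],[0,0,0,4.4,0,0,116],[0,0,0,4.4,0,0,116],[0,0,0,0,0,0,116],[0,0,0,0,0,0,116]]';python3 -c "from h import *;tcp();print(get_obs()['joint_positions'].round(2))"
```

```text
time_s: 9.38
tcp_pos: [0.4672, -0.2372, 0.1932]
orientation: [-1.571, -0.0, 1.541]
contact_force: [0.3, 0.5, 0.1]
opening: 0.0498
t 9.38 tcp lane [-0.0958 -0.3506] z 0.1932 rpy [-1.571 -0.     1.541] yaw rel 1.5745 F [0.3 0.5 0.1] open 0.05
time_s: 10.62
tcp_pos: [0.3965, 0.1158, 0.1931]
orientation: [-1.57, 0.001, 1.542]
contact_force: [-0.6, 0.3, -0.6]
opening: 0.0501
t 10.62 tcp lane [-0.1784 -0.0002] z 0.1931 rpy [-1.570e+00  1.000e-03  1.542e+00] yaw rel 1.5765 F [-0.6  0.3 -0.6] open 0.05
[ 0.41  0.26 -0.96  2.05  0.26  0.96  0.86]
```

```bash
python3 -m pendant '[[0,0.3,0,-0.15,4,0,116],[0,0,0,0,4,0,116],[0,0,0,0,3,0,116],[0,0,0,0,2,0,116],[0,0,0,0,0,0,116],[0,0,0,0,0,0,116],[0,0,0,0,0,-0.5,116],[0,0,0,0,0,-0.5,116],[0,0,0,0,0,-0.5,116],[0,0,0,0,0,-0.5,116]]'; python3 -c "from h import *;tcp()"
```

```text
time_s: 11.88
tcp_pos: [0.4173, 0.1139, 0.0633]
orientation: [-1.571, -0.0, 1.538]
contact_force: [0.3, 0.7, 0.4]
opening: 0.0505
t 11.88 tcp lane [-0.1576 -0.0013] z 0.0633 rpy [-1.571 -0.     1.538] yaw rel 1.5719 F [0.3 0.7 0.4] open 0.05
```

```bash
python3 -m pendant '[[0,0,0,0,0,-0.5,116],[0,0,0,0,0,-0.5,116],[0,0,0,0,0,-0.5,116],[0,0,0,0,0,-0.5,116],[0,0,0,0,0,-0.4,116],[0,0,0,0,0,-0.3,116],[0,0,0,0,0,0,116]]'; python3 - <<'E'
from h import *
tcp();cv2.imwrite('pics/t4.png',cv2.resize(get_image('top')[130:270,180:310],None,fx=4,fy=4,interpolation=0))
E
```

```text
time_s: 12.75
tcp_pos: [0.4425, 0.113, 0.0629]
orientation: [-1.568, 0.001, 1.539]
contact_force: [-4.6, -0.0, 2.8]
opening: 0.0504
t 12.75 tcp lane [-0.1324 -0.0014] z 0.0629 rpy [-1.568e+00  1.000e-03  1.539e+00] yaw rel 1.5727 F [-4.6 -0.   2.8] open 0.05
```

View pics/t4.png

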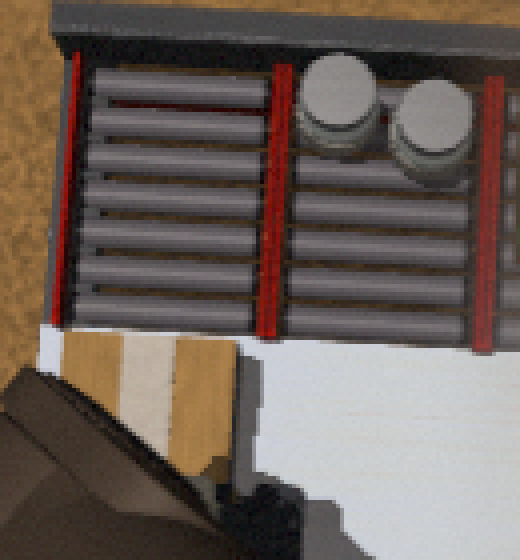

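The front edge of the carton top runs from (62,332) to (240,342), just before the mouth. Rails: left from (57,325) to (76,55), middle pair from (267,338) to (283,66).

```bash
python3 - <<'E'
from h import *
f=lambda a:np.array(a)/4+[180,130]-.5
q=lane(p2w('top',f([[62,332],[240,342]]),.115));d=q[0]-q[1];print('front',q.round(4).tolist(),'mid',q.mean(0).round(4),'yaw',-d[0]/d[1])
r=lane(p2w('top',f([[57,325],[76,55],[267,338],[283,66],[484,352],[496,77]]),.065));print(r.round(4).tolist())
E
```

```text
front [[-0.013, 0.0499], [-0.0128, -0.0534]] mid [-0.0129 -0.0017] yaw 0.001808384322444827
[[-0.0029, 0.0613], [0.1669, 0.0637], [-0.0034, -0.0666], [0.1675, -0.0656], [-0.0044, -0.1989], [0.1687, -0.1987]]
```

Rails and carton agree within about 1 mm, so I push it in straight.

```bash
python3 -m pendant '[[0,0,0,0,0,-0.5,116],[0,0,0,0,0,-0.8,116],[0,0,0,0,0,-0.8,116],[0,0,0,0,0,-0.8,116],[0,0,0,0,0,-0.8,116],[0,0,0,0,0,-0.8,116],[0,0,0,0,0,-0.8,116],[0,0,0,0,0,-0.6,116],[0,0,0,0,0,-0.4,116],[0,0,0,0,0,-0.3,116],[0,0,0,0,0,0,116],[0,0,0,0,0,0,116]]'; python3 - <<'E'
from h import *
tcp();cv2.imwrite('pics/t5.png',np.vstack([cv2.resize(get_image('top')[130:230,180:310],None,fx=4,fy=4,interpolation=0),get_image('side')[130:290,20:540]]))
E
```

```text
time_s: 14.3
tcp_pos: [0.5081, 0.111, 0.0628]
orientation: [-1.568, 0.001, 1.539]
contact_force: [-5.7, 1.4, 4.1]
opening: 0.0501
t 14.3 tcp lane [-0.0667 -0.0012] z 0.0628 rpy [-1.568e+00  1.000e-03  1.539e+00] yaw rel 1.5728 F [-5.7  1.4  4.1] open 0.05
```

View pics/t5.png

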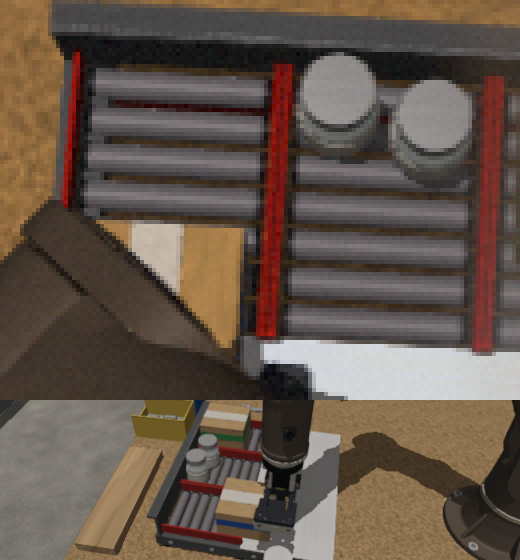

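The carton is half in the lane: front right corner at (244,228), right edge down to about (240,340), clear of the middle rail (267-280).

```bash
python3 - <<'E'
from h import *
f=lambda a:np.array(a)/4+[180,130]-.5
print(lane(p2w('top',f([[104,221],[244,228],[240,330]]),.115)).round(4).tolist())
E
python3 -m pendant '[[0,0,0,0,0,-0.5,116],[0,0,0,0,0,-0.8,116],[0,0,0,0,0,-0.8,116],[0,0,0,0,0,-0.8,116],[0,0,0,0,0,-0.8,116],[0,0,0,0,0,-0.8,116],[0,0,0,0,0,-0.6,116],[0,0,0,0,0,-0.4,116],[0,0,0,0,0,-0.3,116],[0,0,0,0,0,0,116],[0,0,0,0,0,0,116]]'; python3 - <<'E'
from h import *
tcp();cv2.imwrite('pics/t6.png',cv2.resize(get_image('top')[120:230,180:310],None,fx=5,fy=5,interpolation=0))
E
```

```text
[[0.0536, 0.0307], [0.0543, -0.0513], [-0.0058, -0.0529]]
time_s: 15.78
tcp_pos: [0.5679, 0.1091, 0.0634]
orientation: [-1.571, -0.0, 1.538]
contact_force: [-0.2, 0.0, -0.1]
opening: 0.0501
t 15.78 tcp lane [-0.0068 -0.001 ] z 0.0634 rpy [-1.571 -0.     1.538] yaw rel 1.572 F [-0.2  0.  -0.1] open 0.05
```

View pics/t6.png

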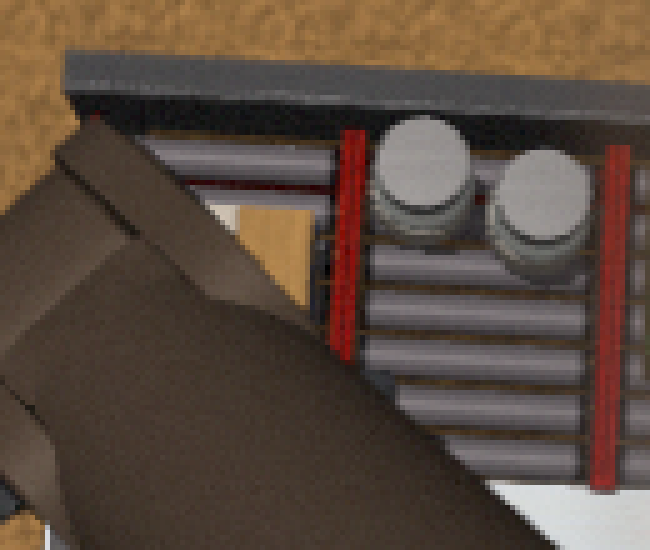

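The front right corner is at (311,209) and still clear of the rail (338).

```bash
python3 - <<'E'
from h import *
f=lambda a:np.array(a)/5+[180,120]-.5
print(lane(p2w('top',f([[240,205],[311,209],[310,300]]),.115)).round(4).tolist())
E
python3 -m pendant '[[0,0,0,0,0,-0.4,116],[0,0,0,0,0,-0.5,116],[0,0,0,0,0,-0.5,116],[0,0,0,0,0,-0.5,116],[0,0,0,0,0,-0.5,116],[0,0,0,0,0,-0.5,116],[0,0,0,0,0,-0.5,116],[0,0,0,0,0,-0.4,116],[0,0,0,0,0,-0.3,116],[0,0,0,0,0,-0.2,116],[0,0,0,0,0,-0.2,116],[0,0,0,0,0,0,116]]'; python3 -c "from h import *;tcp()"
```

```text
[[0.1147, -0.0165], [0.1148, -0.0501], [0.0711, -0.0525]]
time_s: 17.32
tcp_pos: [0.613, 0.1074, 0.0632]
orientation: [-1.571, 0.0, 1.538]
contact_force: [-0.2, -0.1, 0.6]
opening: 0.0503
t 17.32 tcp lane [ 0.0382 -0.0012] z 0.0632 rpy [-1.571  0.     1.538] yaw rel 1.5718 F [-0.2 -0.1  0.6] open 0.05
```

```bash
python3 -m pendant '[[0,0,0,0,0,-0.2,116],[0,0,0,0,0,-0.2,116],[0,0,0,0,0,-0.2,116],[0,0,0,0,0,-0.1,116],[0,0,0,0,0,-0.1,116],[0,0,0,0,0,0,116]]'; python3 -c "from h import *;tcp()";  python3 -m pendant '[[0,0,0,0,0,-0.1,116],[0,0,0,0,0,-0.1,116],[0,0,0,0,0,0,116]]'; python3 -c "from h import *;tcp()"
```

```text
time_s: 18.08
tcp_pos: [0.6208, 0.1072, 0.0632]
orientation: [-1.571, 0.0, 1.538]
contact_force: [-0.4, 0.7, -0.4]
opening: 0.0502
t 18.07 tcp lane [ 0.0461 -0.0012] z 0.0632 rpy [-1.571  0.     1.538] yaw rel 1.5718 F [-0.4  0.7 -0.4] open 0.05
time_s: 18.45
tcp_pos: [0.6228, 0.1071, 0.0632]
orientation: [-1.571, -0.0, 1.538]
contact_force: [-0.1, 0.3, 1.0]
opening: 0.0502
t 18.45 tcp lane [ 0.0481 -0.0011] z 0.0632 rpy [-1.571 -0.     1.538] yaw rel 1.5719 F [-0.1  0.3  1. ] open 0.05
```

```bash
python3 -m pendant '[[0,0,0,0,0,-0.1,116],[0,0,0,0,0,-0.1,116],[0,0,0,0,0,0,116]]'; python3 -m pendant '[[0,0,0,0,0,-0.1,116],[0,0,0,0,0,0,116]]'; python3 -c "from h import *;tcp()"
```

```text
time_s: 18.82
tcp_pos: [0.6237, 0.1071, 0.0632]
orientation: [-1.569, 0.001, 1.538]
contact_force: [-5.0, -1.4, 3.3]
opening: 0.0503
time_s: 19.08
tcp_pos: [0.6236, 0.1071, 0.0632]
orientation: [-1.567, 0.001, 1.538]
contact_force: [-9.8, -0.4, 6.9]
opening: 0.0501
t 19.07 tcp lane [ 0.0489 -0.0011] z 0.0632 rpy [-1.567e+00  1.000e-03  1.538e+00] yaw rel 1.5725 F [-9.8 -0.4  6.9] open 0.05
```

Force builds with no further motion, so the carton is against the back stop. Now I back off, clear the arm and check.

```bash
python3 -m pendant '[[0,0,0,0,0,0.3,116],[0,0,0,0,0,1,116],[0,0,0,0,0,3,116],[0,0,0,0,0,4,116],[0,0,0,0,-5,2,116],[0,0,0,0,-5,2,116],[0,0,0,-5,0,4,116],[0,0,0,-6,0,3,116],[0,0,0,-6,0,0,116],[0,0,0,-6,0,0,116],[0,0,0,-6,0,0,116],[0,0,0,0,0,0,116]]'; python3 - <<'E'
from h import *
tcp();a=cv2.resize(get_image('top')[125:215,180:310],None,fx=5,fy=5,interpolation=0);b=get_image('side')
cv2.imwrite('pics/t7.png',a);cv2.imwrite('pics/s7.png',b)
E
```

```text
time_s: 20.58
tcp_pos: [0.4253, -0.1761, 0.1628]
orientation: [-1.57, 0.001, 1.53]
contact_force: [0.8, 1.0, -0.3]
opening: 0.0498
t 20.57 tcp lane [-0.1397 -0.2909] z 0.1628 rpy [-1.57e+00  1.00e-03  1.53e+00] yaw rel 1.5636 F [ 0.8  1.  -0.3] open 0.05
```

View pics/t7.png

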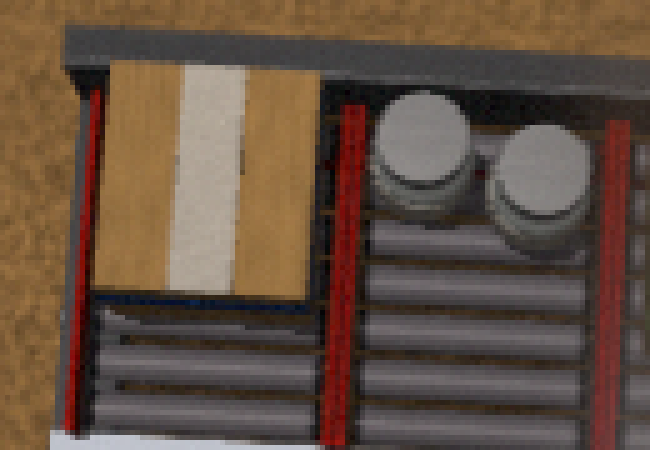

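View pics/s7.png

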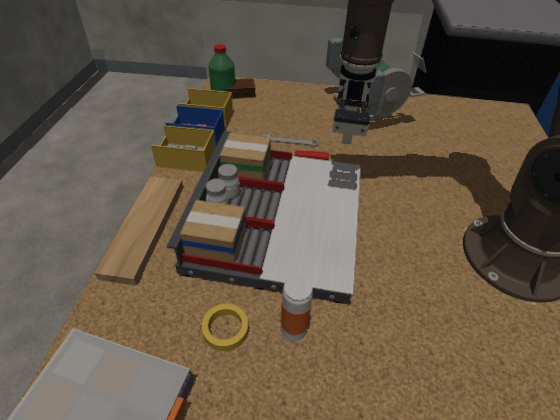

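The carton sits home in the left lane. Its top corners in the crop are (110,59), (320,71), (308,301) and (93,290), and nothing else has moved. One numeric check, then I hand in.

```bash
python3 - <<'E'
from h import *
q=fit('top',np.array([[110,59],[320,71],[308,301],[93,290]])/5+[180,125]-.5);x=q[:,0].mean()
if .107<x<.121: print(finish_job())
E
```

```text
centre [ 0.1143 -0.0012] len 0.112 wid 0.1005 yaw 0.0134 0.0032
the job is handed in; nothing more can be done
None
```

The blue-banded carton is home in the left lane, the empty one, and I have handed the job in at about 21 s of the 64 s allowed; no verdict was reported.

- **What I did:** I pushed the carton sideways with two half-open fingers until it was straight and centred on the lane. Then I pushed it from behind along the lane until it met the back stop. There the force rose to about 10 N and the fingers stopped advancing. I then backed the hand out, raised it and moved it away.
- **Position:** My last top view put the carton at x 114 mm (home is 115 mm) and y −1 mm in the lane.
- **Straightness:** The sides gave a yaw of 0.013 rad and the ends 0.003 rad. They differ by about a pixel's worth, and both are well under the 0.09 rad limit.
- **Surroundings:** By eye, the last side view showed the carton level and nothing else moved. The carton stayed clear of the rails in each picture on the way in. The lane frame came from one top view and agreed with the rails to within about 2 mm.

No check failed.

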